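# Trace the lid seal of a reagent module with a contact probe

## Task

Take the pen-shaped probe from its fork and check the lid seal of the reagent module: lower the ball tip into the dark sealing channel beside the green dot and run it slowly, at about 2 cm a second, along the channel and round its one bevelled corner to the orange dot, without lifting the tip out of the channel on the way or pressing hard. Then lift it out and hang the probe back in its fork, upright with its red collar resting on the two arms, let go, and leave everything else on the bench where it is.

Things in the scene. Friction and masses are not known exactly. Their poses are not given: they have to be found in the camera images.
- probe_grip (a point): Centre of the probe's black square head, 20 x 20 mm and 52 mm tall, the part to hold (pinch two opposite flats from above). z points up along the probe, x and y are normal to the flats. The red collar (34 mm across, 6 mm thick) begins right under the head, 26 mm below this point; its underside is 32 mm below this point.
- probe_tip (a point): Lowest point of the brass ball tip (6 mm across) of the probe, 132 mm straight below probe_grip and 100 mm below the collar's underside; axes as probe_grip.
- seat (a point): Where the probe hangs in the stand's fork: midway between the arms, level with their upper face, 135 mm above the table. The hanging collar's underside is at this height and the probe's axis passes within a few mm of this point. x points to the back, towards the white post; the fork is open towards -x.
- stand: Fixed stand; origin under seat, axes as seat. 90 mm square base 12 mm thick, post (face 23 mm behind seat, top 8 mm above the arms). Two blue arms along x, 20 mm apart, each 12 mm wide, 8 thick, run from the post to 31 mm in front of seat; the last 6 mm carry bumps 5 mm high. So the collar goes out and in along x, lifted 6 mm or more off the arms, the probe's 12 mm body between the arms.
- module: Fixed reagent module, white housing 180 (x) x 220 (y) x 50 mm high; origin at the centre of its underside, z up. Round its grey lid runs a sealing channel 12 mm wide, 8 mm deep with a dark floor (floor 42 mm, rim 50 mm above the origin). Nothing on top stands over 5 mm above the rim. Trace seam_a - seam_b - seam_c - seam_d (or reversed): three straight legs, 172 mm.
- seam_a (a point): One end of the stretch to trace: point on the centre line of the channel, on its floor; in module axes (-10, 85, 42) mm. Axes as module.
- seam_b (a point): First bend of the channel's centre line, on the floor; module axes (35, 85, 42) mm.
- seam_c (a point): Second bend, on the floor; module axes (65, 55, 42) mm.
- seam_d (a point): The other end of the stretch, on the floor; module axes (65, -30, 42) mm.
- green_dot_top (a point): Green disc, 17 mm across, 2 mm thick, stuck on the white rim 15.5 mm outside the channel's centre line, beside seam_a or beside seam_d: start of the trace. Point at the centre of its top.
- orange_dot_top (a point): Orange disc of the same size beside the other of the two ends: end of the trace.
- carrier: Bystander, leave alone: white tube carrier block, 50 x 100 x 98 mm high with its three capped tubes. Origin at the centre of its underside.
- reagent: Bystander, leave alone: white reagent bottle with blue cap, 64 mm across, 130 high. Origin at the centre of its underside.
- jar: Bystander, leave alone: clear jar with yellow cap, 56 mm across, 60 high. Origin at the centre of its underside.
- tips_box: Bystander, leave alone: orange box, 85 x 120 x 50 mm high. Origin at the centre of its underside.
- cap: Bystander, leave alone: small green tube cap lying on the table, 18 mm across, 16 high. Origin at the centre of its underside.
- probe: The whole probe, 158 mm long, 80 to 170 g: black head, red collar, below it a white body 12 mm across and 61 mm long with a tapered end, then a thin 5 mm steel rod and the brass ball; origin at the lowest point of the ball tip, z up along the probe.
Mind the look-alikes: they are no part of the job. Of the things shaped like the probe, the black one is meant.

How it is judged:
By the outcome, as a careful person would: the job done as asked, in the order asked, and still so for the second after the job is handed in, with the robot touching nothing.
It also fails if it takes over 72 s, if anything falls off the work surface, if the arm or the gripper's body presses on something with over 40 N, if the wrist force passes 120 N, or if a joint passes its speed limit or range.

## Robot

A 6-joint arm with a two-finger parallel gripper is mounted at the origin on the work surface. World frame = base frame: x ahead of the robot, y to its left, z up, the work surface at z = 0. Lengths are in m, angles in rad, forces in N, time in s.
With the tool pointing down it reaches from about 0.35 to 0.975 m from the base axis. Payload 4.9 kg.
Tool frame: the origin (TCP) lies on the centre line of the jaws, within the pads' length; the fingertips stand 14 mm ahead of it and the grasp point (between the pads) lies 5 mm behind it; z points along the fingers, y is the line along which they close (so a half turn about z gives the same grasp; the last joint's range is limited). The gripper opens to 85 mm and grips with 20 to 120 N. Pads are 22 mm wide; open, the fingers measure 114 mm over their backs; the gripper's body (76 mm by 85 mm) begins 54 mm behind the grasp point. The pads swing forward as they close: fully open they stand 13 mm farther back than shut.
Start: joints at [1.177, 0.053, 1.613, -0, 1.476, -0.119], TCP at [0.17, 0.602, 0.245] pointing down, gripper open.
Joint ranges: [-3.01, 3.01], [-1.01, 2.22], [0.06, 2.58], [-1.02, 4.17], [0.09, 2.62], [-3.14, 3.14]. Speed limits (rad/s): [2.57, 2.57, 3.14, 3.14, 3.14, 3.14].

## Interface

Orientations are given as a unit quaternion [w, x, y, z].
In Python, from plant import * gives the robot as it stands.
- The arm moves only by the tool send_rows, never from a script. Its argument "steps" is a list of rows, each an object with "translation": the shift along the tool's x, y, z in cm, a list of three; "delta_rot": the turn, a rotation vector about the tool's x, y, z in rad, a list of three; "jaw": the finger opening in cm, from 0 to 8.54. In form: [{"translation": [dx, dy, dz], "delta_rot": [rx, ry, rz], "jaw": jaw}, ...]. A call has exactly 8 rows; each row is the pose to reach, as a shift and turn from the pose commanded when the call began, along the tool's axes at that moment; what a row does not reach only later rows make up. A row lasts 1/10 s, in which the tool goes at most 50 mm and 8.59 degrees, less where a joint would pass 70% of its speed; a pose out of reach is approached as far as the arm can. A call with a gripper value outside its range is refused whole. The fingers move at their own pace and stop on an object; the grip force is fixed at half the most. Time passes only in rows, so rows that repeat a pose let the fingers close, or fill a call up. It gives the time, the measured TCP pose, the force, the opening and the grip force at its end, in the units of the state.
- state(): the state, without advancing time (a new reading comes with each control period).
- grab_frame(name): name is "scene" or "side" or "wrist"; returns a dict with "pixels" (420x560x3 uint8, blue, green, red), "range_z" (420x560 float32, m along the optical axis (not along the pixel's ray), 0 where there is no reading), "fx", "fy", "cx", "cy" (pixels), "rvec" (rotation vector, rad) and "tvec" (3), from world to camera coordinates, as OpenCV has them. Camera axes: x right, y down, z forward; pixel columns grow to the right and rows downward; lengths in m; the calibration is good to about 2 mm. A picture is of the moment at which its call begins.
- job_done(): hands the job in; it is judged then, once.
The state is a dict: "time": time; "joint_pos": joint angles; "joint_vel": joint speeds; "joint_efforts": joint torques, N m; "tool_pos": TCP position; "tool_rot": TCP orientation; "contact_force": force on the tool from outside, world axes, zero at the start; "ft_torque": the same for the moment, N m; "gripper_width": opening from 0.0 (shut) to 1.0 (fully open); "grasp_force": force on a finger pad.
Only numpy, scipy, OpenCV 4.12 (cv2) and the standard library are available. Lean on these libraries where they do the work, as an engineer would, in place of code of your own. Each camera call takes 0.05 s, during which the arm holds its last target. There are 200 camera calls.

## Working session

There is one attempt and no reset: what is moved stays moved. The work goes in short steps, Python scripts to look and compute and a tool call to move; the robot and the scene stay as the last step left them, time stands still between calls to the robot, and variables do not carry over. Pictures are saved under pics/ and viewed, at most 11 in all, crops included, and the job is handed in when it is done.

Besides the shell and the picture viewer there is one more tool, called after ">>>" in YAML: its name, and indented under it one key for each argument. send_rows: Moves the arm, as the interface text tells. Its arguments: {"type":"object","properties":{"steps":{"type":"array","items":{"type":"object","properties":{"translation":{"type":"array","items":{"type":"number"}},"delta_rot":{"type":"array","items":{"type":"number"}},"jaw":{"type":"number"}}}}},"required":["steps"]}

```bash
mkdir -p pics; ls
cat > h.py <<'E'
from plant import *
import numpy as np, cv2
from scipy.spatial.transform import Rotation as R
def grab(n,tag):
    f=grab_frame(n); np.savez('f_%s.npz'%tag,**f); return f
def load(tag): return dict(np.load('f_%s.npz'%tag))
def cam(f):
    Rm=R.from_rotvec(np.ravel(f['rvec'])).as_matrix(); return Rm,np.ravel(f['tvec'])
def ray(f,u,v):
    Rm,t=cam(f); d=Rm.T@np.array([(u-f['cx'])/f['fx'],(v-f['cy'])/f['fy'],1.]); return -Rm.T@t,d
def onz(f,u,v,z):
    o,d=ray(f,u,v); return o+d*(z-o[2])/d[2]
def cloud(f):
    Rm,t=cam(f); z=f['range_z']; v,u=np.mgrid[:z.shape[0],:z.shape[1]]
    p=np.stack([(u-f['cx'])/f['fx']*z,(v-f['cy'])/f['fy']*z,z],-1); return (p-t)@Rm
def proj(f,p):
    Rm,t=cam(f); c=Rm@np.asarray(p)+t; return c[0]/c[2]*f['fx']+f['cx'],c[1]/c[2]*f['fy']+f['cy']
E
python3 - <<'E'
from h import *
s=state(); print(s)
for n in('scene','side','wrist'):
    f=grab(n,n); cv2.imwrite('pics/%s0.png'%n,f['pixels']); print(n,cam(f)[0].T@-cam(f)[1],cam(f)[0][2])
E
```

```text
pics
{'time': 0.0, 'joint_pos': array([ 1.17700209e+00,  5.33678473e-02,  1.61426461e+00,  1.21344337e-05,
        1.47596987e+00, -1.19040401e-01]), 'joint_vel': array([-0.00079333, -0.00038248,  0.00019624, -0.00099017,  0.00087014,
       -0.00209113]), 'joint_efforts': array([-5.88244693e-04, -3.93664885e+01, -3.70183897e+01, -3.76326102e-05,
        6.84011189e-03,  6.00540076e-06]), 'tool_pos': array([0.16936782, 0.60101799, 0.24407371]), 'tool_rot': array([-2.60685898e-04,  1.36945725e-01,  9.90578043e-01, -9.70454238e-04]), 'contact_force': array([-0.70404516,  0.17086127,  0.1544884 ]), 'ft_torque': array([ 0.02323675,  0.00684517, -0.02582143]), 'grasp_force': 0.0, 'gripper_width': 0.9989136548670793}
scene [1.1327371  0.27085705 1.18581248] [-0.48616897 -0.26136511 -0.83386331]
side [ 0.00889752 -0.7383055   0.6953493 ] [ 0.49588068  0.66938383 -0.55319765]
wrist [0.09683641 0.62126808 0.37250926] [ 0.28523905 -0.08225653 -0.95492018]
```

View pics/scene0.png

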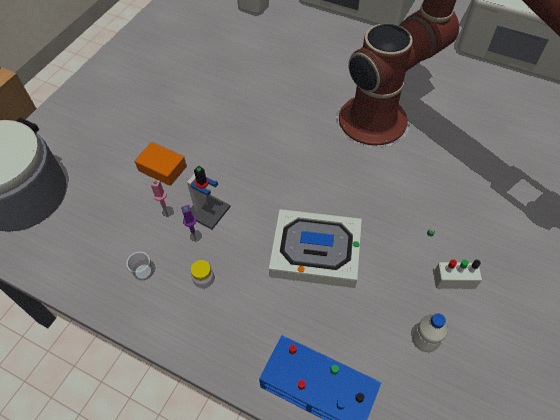

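View pics/side0.png

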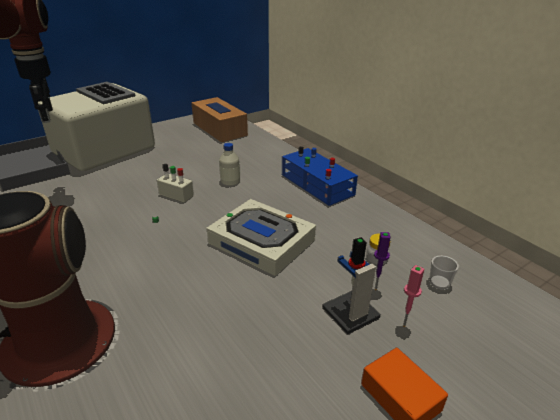

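The black head is at scene (200,175) and side (358,250). The look-alikes are the purple one at scene (189,215), side (383,245), and the pink one at scene (158,190), side (415,275). The black one hanging in the fork is the right choice. The module's green dot is at scene (356,244) and its orange dot at (301,269).

Run:
```python
from h import *
a=load('scene');b=load('side')
c1=cv2.resize(a['pixels'][155:240,150:250],None,fx=4,fy=4,interpolation=2)
c2=cv2.resize(b['pixels'][225:335,310:440],None,fx=3,fy=3,interpolation=2)
c3=cv2.resize(a['pixels'][200:295,260:375],None,fx=3,fy=3,interpolation=2)
W=np.zeros((600,800,3),np.uint8)
for c,(y,x) in((c1,(0,0)),(c2,(0,400)),(c3,(0,0))):
    pass
W[:340,:400]=c1; W[:330,400:790]=c2; h=min(260,c3.shape[0]);W[340:340+h,:345]=c3[:h]
cv2.imwrite('pics/crops.png',W)
for f,n in((a,'scene'),(b,'side')):
    hsv=cv2.cvtColor(f['pixels'],40); P=cloud(f)
    for nm,lo,hi,z0,z1 in(('green',(45,90,60),(80,255,255),.0,.2),('orange',(5,150,120),(18,255,255),.0,.2),('blue',(100,120,60),(125,255,255),.1,.2),('red',(0,150,80),(4,255,255),.1,.25),('white',(0,0,150),(179,60,255),.043,.06),('blk',(0,0,0),(179,255,60),.13,.25)):
        m=cv2.inRange(hsv,lo,hi)&((P[...,2]>z0)&(P[...,2]<z1)&(f['range_z']>0)&(P[...,0]<.9)&(P[...,0]>.25)&(abs(P[...,1])<.6)).astype(np.uint8)*255
        k,l,s,c=cv2.connectedComponentsWithStats(m)
        for i in range(1,k):
            if s[i,4]>12:
                q=P[l==i]; print(n,nm,s[i],c[i].round(1),np.median(q,0).round(4),q.min(0).round(3),q.max(0).round(3))
```

```text
scene green [197 167   4   4  14] [198.5 168.7] [ 0.5308 -0.2806  0.1932] [ 0.524 -0.287  0.19 ] [ 0.537 -0.275  0.197]
scene green [428 230   7   6  25] [430.6 232.7] [0.3287 0.2941 0.0123] [0.322 0.285 0.001] [0.334 0.301 0.016]
scene green [353 242   6   5  28] [355.5 243.9] [0.4737 0.1324 0.0513] [0.465 0.124 0.047] [0.48  0.139 0.055]
scene green [461 259   8  10  46] [464.5 263.4] [0.4336 0.3913 0.0963] [0.423 0.384 0.081] [0.44  0.398 0.102]
scene green [331 365   8  10  55] [334.3 369.1] [0.8044 0.214  0.0955] [0.795 0.207 0.075] [0.81  0.221 0.101]
scene orange [135 142  49  35 909] [158.9 158.8] [ 0.4638 -0.4824  0.0502] [ 0.418 -0.546  0.042] [ 0.505 -0.423  0.057]
scene orange [298 266   6   6  30] [300.6 268.5] [0.5993 0.0369 0.0521] [0.593 0.03  0.048] [0.607 0.044 0.056]
scene blue [207 178  10   9  42] [212.  182.1] [ 0.5175 -0.2565  0.1355] [ 0.51  -0.278  0.126] [ 0.525 -0.246  0.142]
scene blue [191 183  19  13  76] [200.3 189.2] [ 0.5492 -0.2705  0.1342] [ 0.541 -0.303  0.126] [ 0.555 -0.249  0.142]
scene blue [432 313  14  15 156] [438.1 320.2] [0.6158 0.3746 0.1
[... 1872 characters left out ...]
]
side white [229 199  59  18 308] [256.5 207.4] [0.5613 0.1319 0.0481] [0.479 0.042 0.045] [0.607 0.169 0.051]
side white [ 207  215  108   45 1008] [263.9 236.6] [ 0.4691 -0.0245  0.0483] [ 0.397 -0.094  0.045] [0.634 0.137 0.052]
side blk [379 235  11  13  95] [383.7 242. ] [ 0.62   -0.2731  0.1424] [ 0.613 -0.28   0.131] [ 0.629 -0.26   0.155]
side blk [350 238  16  27 312] [358.  251.3] [ 0.5247 -0.2903  0.17  ] [ 0.518 -0.296  0.131] [ 0.543 -0.253  0.194]
side blk [338 257  19  20  42] [345.7 265.9] [ 0.5086 -0.2704  0.1329] [ 0.505 -0.31   0.13 ] [ 0.523 -0.251  0.137]
side blk [348 262   9   8  15] [351.8 266.5] [ 0.5167 -0.2874  0.1351] [ 0.514 -0.295  0.132] [ 0.519 -0.272  0.138]
```

View pics/crops.png

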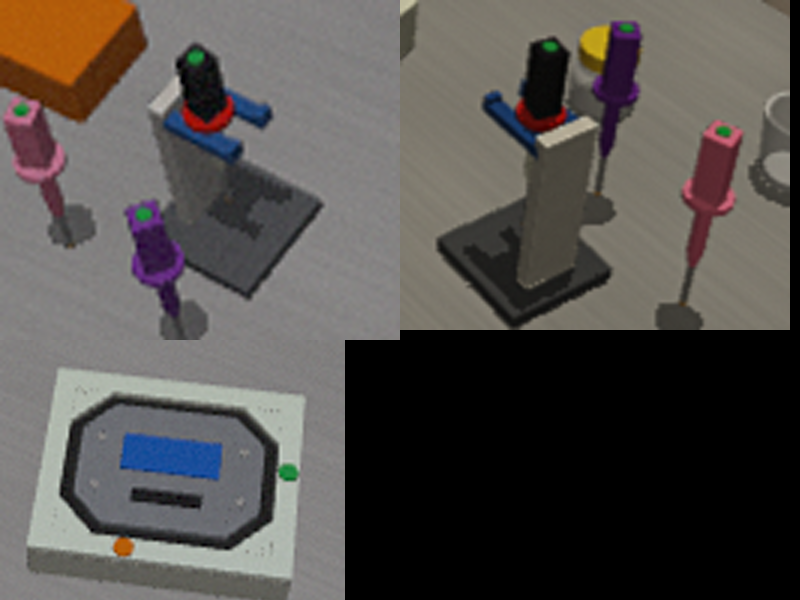

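The crops confirm the choice: the black head with its red collar hangs in the blue fork at crop (205,85). The purple and pink look-alikes stand outside the fork. I'll move over the module first and then to the probe, taking a close wrist view at each.

```bash
cat >> h.py <<'E'
def pose():
    s=state(); q=s['tool_rot']; return s['tool_pos'],R.from_quat([q[1],q[2],q[3],q[0]]),s
def target(yx):  # tool pointing down, tool x axis at angle yx (deg) in world
    a=np.radians(yx); x=np.array([np.cos(a),np.sin(a),0]); z=np.array([0,0,-1.]); return R.from_matrix(np.stack([x,np.cross(z,x),z],1))
def go(p,yx,cur=None):
    t,r,s=pose()
    if cur is not None: t=np.array(cur[0]); r=target(cur[1])
    print('transl cm',(r.inv().apply(np.array(p)-t)*100).round(2),'rot',(r.inv()*target(yx)).as_rotvec().round(4))
def where():
    t,r,s=pose(); m=r.as_matrix(); print('t',round(s['time'],2),'tcp',t.round(4),'yawx',np.degrees(np.arctan2(m[1,0],m[0,0])).round(2),'tilt',m[:2,2].round(4),'F',s['contact_force'].round(2),'w',round(s['gripper_width'],3),'g',round(s['grasp_force'],1))
E
python3 - <<'E'
from h import *
where(); go((.46,.04,.36),180)
f=load('wrist');print(f['fx'],f['cx'],f['cy'])
t,r,s=pose(); Rm,tt=cam(f)
c=-Rm.T@tt; print('cam in tool',r.inv().apply(c-t),(Rm@r.as_matrix()).round(3))
for n in('scene','side'):
    f=load(n); P=cloud(f); hsv=cv2.cvtColor(f['pixels'],40)
    m=(cv2.inRange(hsv,(100,120,60),(125,255,255))>0)&(abs(P[...,0]-.53)<.06)&(abs(P[...,1]+.28)<.06)&(P[...,2]>.131)&(P[...,2]<.148)
    q=P[m]; 
    if n=='scene': np.set_printoptions(suppress=True)
    print(n,len(q)); 
    # angle minimizing spread in two lines 32 mm apart
    best=min((sum(abs(abs((q[:,:2]-[.531,-.282])@[-np.sin(a),np.cos(a)]-o)-.016)),np.degrees(a),o) for a in np.radians(np.arange(0,180,2)) for o in np.arange(-.008,.009,.002)); print(best)
E
```

```text
t 0.15 tcp [0.1694 0.6011 0.2443] yawx 164.25 tilt [-0.0006 -0.0015] F [0.34 0.42 0.39] w 1.001 g 0.0
transl cm [-43.19 -46.14 -11.5 ] rot [-0.0016 -0.0004 -0.2749]
357.41918074929447 276.9371865282207 214.89271448456742
cam in tool [ 0.07535417 -0.00050117 -0.12814346] [[ 0.     1.     0.   ]
 [-0.955  0.    -0.297]
 [-0.297 -0.     0.955]]
scene 101
(np.float64(0.30922578751447144), np.float64(88.0), np.float64(-0.002))
side 76
(np.float64(0.19234122223650757), np.float64(82.0), np.float64(0.002))
```

>>> send_rows:
  steps:
    - {"translation":[-5,-5.5,-2],"delta_rot":[0,0,0],"jaw":8.5}
    - {"translation":[-8,-8.5,-4],"delta_rot":[0,0,-0.03],"jaw":8.5}
    - {"translation":[-11,-12,-6],"delta_rot":[0,0,-0.06],"jaw":8.5}
    - {"translation":[-14,-15,-8],"delta_rot":[0,0,-0.1],"jaw":8.5}
    - {"translation":[-17.5,-18.5,-9.5],"delta_rot":[0,0,-0.15],"jaw":8.5}
    - {"translation":[-21,-22.3,-11],"delta_rot":[0,0,-0.2],"jaw":8.5}
    - {"translation":[-24,-25.8,-11.5],"delta_rot":[0,0,-0.25],"jaw":8.5}
    - {"translation":[-27,-29,-11.5],"delta_rot":[0,0,-0.275],"jaw":8.5}

```text
time: 0.95
tool_pos: [0.3442, 0.2616, 0.3607]
tool_rot: [0.001, -0.001, 1.0, 0.001]
contact_force: [1.0, 0.0, 0.8]
gripper_width: 0.993
grasp_force: 0.0
```

```bash
python3 -c "
from h import *
where(); go((.46,.04,.36),180)"
```

```text
t 0.95 tcp [0.3442 0.2616 0.3607] yawx -179.86 tilt [0.0024 0.0012] F [1.05 0.01 0.79] w 0.993 g 0.0
transl cm [-11.53 -22.18   0.08] rot [0.0012 0.0024 0.0024]
```

>>> send_rows:
  steps:
    - {"translation":[-2.2,-4.2,0],"delta_rot":[0,0,0],"jaw":8.5}
    - {"translation":[-4.4,-8.5,0],"delta_rot":[0,0,0],"jaw":8.5}
    - {"translation":[-6.6,-12.7,0],"delta_rot":[0,0,0],"jaw":8.5}
    - {"translation":[-8.5,-16.5,0],"delta_rot":[0,0,0],"jaw":8.5}
    - {"translation":[-10,-19.5,0],"delta_rot":[0,0,0],"jaw":8.5}
    - {"translation":[-11,-21,0],"delta_rot":[0,0,0],"jaw":8.5}
    - {"translation":[-11,-21,0],"delta_rot":[0,0,0],"jaw":8.5}
    - {"translation":[-11,-21,0],"delta_rot":[0,0,0],"jaw":8.5}

```text
time: 1.75
tool_pos: [0.4535, 0.0532, 0.359]
tool_rot: [-0.001, 0.0, 1.0, 0.0]
contact_force: [1.3, -1.0, 0.0]
gripper_width: 0.992
grasp_force: 0.0
```

```bash
cat > mod.py <<'E'
from h import *
def measure(tag):
    f=load(tag); hsv=cv2.cvtColor(f['pixels'],40); pts={}
    for nm,lo,hi,x0 in(('green',(45,90,60),(85,255,255),(.4735,.130)),('orange',(5,150,110),(18,255,255),(.600,.035))):
        m=cv2.inRange(hsv,lo,hi); k,l,s,c=cv2.connectedComponentsWithStats(m)
        cs=[(np.hypot(*(onz(f,*c[i],.052)[:2]-x0)),i) for i in range(1,k) if s[i,4]>30]
        i=min(cs)[1]; pts[nm]=onz(f,*c[i],.052)[:2]; print(tag,nm,c[i].round(1),s[i],pts[nm].round(4))
    v=pts['orange']-pts['green']; yaw=np.arctan2(v[1],v[0])-np.arctan2(-130.5,90.5)
    Rz=lambda p:np.array([[np.cos(yaw),-np.sin(yaw)],[np.sin(yaw),np.cos(yaw)]])@np.array(p)
    c=(pts['orange']+pts['green'])/2-Rz(np.array([70.5,70.5])/2000)
    print('len',np.hypot(*v),'yaw',np.degrees(yaw),'c',c.round(4))
    # channel: dark pixels seen on floor plane, in module axes
    g=hsv[...,2]; sm=[]
    P=np.array([[-10,85],[35,85],[65,55],[65,-30]])/1e3
    for a,b in zip(P,P[1:]):
        d=(b-a)/np.hypot(*(b-a)); n=np.array([d[1],-d[0]])*-1
        for s in np.linspace(.15,.85,8):
            prof=[]; os=np.arange(-.012,.0121,.0005)
            for o in os:
                w=c+Rz(a+(b-a)*s+n*o); u,vv=proj(f,(w[0],w[1],.042)); prof.append(cv2.getRectSubPix(g,(1,1),(float(u),float(vv)))[0,0])
            prof=np.array(prof); dk=os[prof<70]; sm.append((round(dk.min()*1e3,1),round(dk.max()*1e3,1)) if len(dk) else None)
        print(n,sm[-8:])
    return c,yaw
E
python3 - <<'E'
from mod import *
where(); f=grab('wrist','wm'); cv2.imwrite('pics/wm.png',f['pixels'])
print(cv2.cvtColor(f['pixels'],40)[...,2][::60,::80])
measure('wm'); measure('scene'); measure('side')
go((.48,-.22,.33),180)
E
```

```text
t 1.75 tcp [0.4535 0.0532 0.359 ] yawx 179.97 tilt [-0.001   0.0004] F [ 1.3  -1.02  0.01] w 0.992 g 0.0
[[147 150 153  95 152 154 153]
 [151 151 157 157 155 153 157]
 [155 156 160  98  93 154 155]
 [155 160 192 140 110 152 158]
 [ 71 160 159 133 121 155 150]
 [154 152  10 159 152   6 155]
 [ 20  18 151 154  87  32  23]]
wm green [339.6 184.2] [333 178  14  13 127] [0.4732 0.1306]
wm orange [264.5 276.5] [259 272  12  10  92] [0.6    0.0359]
len 0.1582704646404176 yaw 18.508421895077955 c [0.5144 0.0387]
[-0.  1.] [(np.float64(-4.5), np.float64(5.0)), (np.float64(-4.5), np.float64(5.0)), (np.float64(-4.5), np.float64(5.0)), (np.float64(-4.5), np.float64(5.0)), (np.float64(-4.5), np.float64(5.0)), (np.float64(-4.5), np.float64(5.0)), (np.float64(-4.5), np.float64(5.0)), (np.float64(-4.5), np.float64(5.0))]
[0.70710678 0.70710678] [(np.float64(-2.5), np.float64(6.5)), (np.float64(-2.5), np.float64(6.5)), (np.float64(-2.5), np.float64(6.5)), (np.float64(-2.5), np.float64(6.5)), (np.float64(-2.5), np.float64(6.5)), (np.float64(-2.5), np.float64(6.5)), (np.float64(-2.5), np.float64(6.5)),
[... 290 characters left out ...]
.float64(7.0)), (np.float64(-1.5), np.float64(6.5))]
scene green [464.5 263.4] [461 259   8  10  46] [0.4052 0.3958]
scene orange [300.6 268.5] [298 266   6   6  31] [0.6003 0.0372]
len 0.4081937566115112 yaw -6.189159428666335 c [0.4639 0.1853]
[-0.  1.] [None, None, None, None, None, None, None, None]
[0.70710678 0.70710678] [None, None, None, None, None, None, None, None]
[1. 0.] [None, None, None, None, None, None, None, None]Traceback (most recent call last):
  File "<stdin>", line 4, in <module>
  File "mod.py", line 7, in measure
    i=min(cs)[1]; pts[nm]=onz(f,*c[i],.052)[:2]; print(tag,nm,c[i].round(1),s[i],pts[nm].round(4))
      ~~~^^^^
ValueError: min() iterable argument is empty
```

View pics/wm.png

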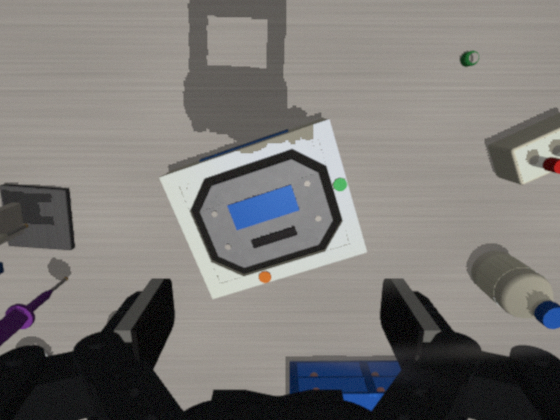

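The wrist view shows the module with its green dot at (340,184) and orange dot at (265,277). The fitted pose is c=(0.514, 0.039) with yaw 18.5°. Next I'll move over the probe.

>>> send_rows:
  steps:
    - {"translation":[-0.5,-4.5,0],"delta_rot":[0,0,0],"jaw":8.5}
    - {"translation":[-1,-9.3,0],"delta_rot":[0,0,0],"jaw":8.5}
    - {"translation":[-2,-14,0],"delta_rot":[0,0,0],"jaw":8.5}
    - {"translation":[-3,-19,0],"delta_rot":[0,0,0],"jaw":8.5}
    - {"translation":[-4,-24,0],"delta_rot":[0,0,0],"jaw":8.5}
    - {"translation":[-4,-28.5,0],"delta_rot":[0,0,0],"jaw":8.5}
    - {"translation":[-4,-32,0],"delta_rot":[0,0,0],"jaw":8.5}
    - {"translation":[-4,-32,0],"delta_rot":[0,0,0],"jaw":8.5}

```text
time: 2.6
tool_pos: [0.4936, -0.269, 0.3586]
tool_rot: [-0.001, 0.001, 1.0, 0.0]
contact_force: [0.3, 0.6, -0.4]
gripper_width: 1.0
grasp_force: 0.0
```

Run:
```python
from h import *
where(); f=grab('wrist','wp'); where()
u,v=map(int,proj(f,(.531,-.282,.15))); print(u,v)
x0,y0=max(u-70,0),max(v-75,0)
cv2.imwrite('pics/wp.png',cv2.resize(f['pixels'][y0:y0+150,x0:x0+160],None,fx=4,fy=4,interpolation=2)[:600,:800]); print(x0,y0)
```

```text
t 2.6 tcp [ 0.4936 -0.269   0.3586] yawx 179.85 tilt [-0.0013  0.    ] F [ 0.28  0.61 -0.35] w 1.0 g 0.0
t 2.65 tcp [ 0.4938 -0.2672  0.3589] yawx 179.94 tilt [-0.0008  0.001 ] F [-0.33 -0.03  0.6 ] w 0.991 g 0.0
264 222
194 147
```

View pics/wp.png

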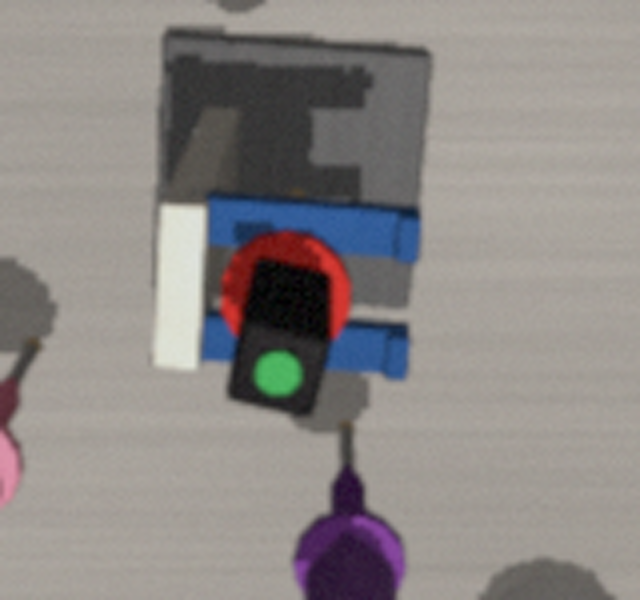

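The crop shows the stand's arms running along world +y with about 4° skew. The black head is yawed about 11°, with its green top mark at crop (278,373), and the collar seated on the arms. I'll triangulate the top mark and plan the pinch across the arms.

Run:
```python
from h import *
w=load('wp');obs=[]
hsv=cv2.cvtColor(w['pixels'],40)
m=cv2.inRange(hsv,(45,80,60),(85,255,255)); k,l,s,c=cv2.connectedComponentsWithStats(m)
i=min(range(1,k),key=lambda i:np.hypot(*(c[i]-[263.5,240.2]))); print(c[i],s[i])
obs=[ray(w,*c[i]),ray(load('scene'),198.5,168.7),ray(load('side'),359.7,240.0)]
def tri(obs):
    A=0;b=0
    for o,d in obs:
        d=d/np.linalg.norm(d); M=np.eye(3)-np.outer(d,d); A=A+M; b=b+M@o
    return np.linalg.solve(A,b)
print('top all',tri(obs),'wrist+scene',tri(obs[:2]),'w+side',tri([obs[0],obs[2]]),'wrist@.193',onz(w,*c[i],.193))
# head bottom/top corners yaw from wrist
for z,pts in((.193,[(230,398),(310,413),(328,340),(245,325)]),(.135,[(208,197),(420,210),(402,378),(203,360)])):
    q=np.array([onz(w,194+x/4,147+y/4,z)[:2] for x,y in pts]); print(q.round(4)); e=np.roll(q,-1,0)-q; print(np.degrees(np.arctan2(e[:,1],e[:,0])).round(1),np.hypot(*e.T).round(4),q.mean(0))
# collar circle centre
m=cv2.inRange(hsv,(0,150,60),(6,255,255)); k,l,s,c=cv2.connectedComponentsWithStats(m)
i=min(range(1,k),key=lambda i:np.hypot(*(c[i]-[264,222])) if s[i,4]>20 else 1e9)
cn=max(cv2.findContours((l==i).astype(np.uint8),0,1)[0],key=len); print(s[i],'collar hull',cv2.minEnclosingCircle(cn)); (u,v),rr=cv2.minEnclosingCircle(cn); print(onz(w,u,v,.141))
print(state()['joint_pos'].round(3))
# fork arms: blue px on .135 plane
m=cv2.inRange(hsv,(100,120,60),(125,255,255)); ys,xs=np.nonzero(m); q=np.array([onz(w,x,y,.135)[:2] for x,y in zip(xs,ys)]); q=q[(abs(q-[.53,-.28])<.06).all(1)]
for th in range(76,100,2):
    a=np.radians(th); n=np.array([-np.sin(a),np.cos(a)]); t=q@n; print(th,np.histogram(t,np.arange(-.575,-.49,.004))[0] if 0 else (t.min().round(4),t.max().round(4)),end=' ')
where()
```

```text
[263.02290076 239.90839695] [257 234  13  13 131]
top all [ 0.53148953 -0.28205334  0.19276493] wrist+scene [ 0.53129563 -0.28107844  0.19440089] w+side [ 0.53320797 -0.28210542  0.19099897] wrist@.193 [ 0.53233635 -0.28196203  0.193     ]
[[ 0.5386 -0.2923]
 [ 0.5422 -0.2746]
 [ 0.525  -0.2705]
 [ 0.5214 -0.2886]]
[  78.4  166.7 -101.   -12.1] [0.0181 0.0177 0.0184 0.0175] [ 0.53179011 -0.28147927]
[[ 0.5074 -0.301 ]
 [ 0.5109 -0.2472]
 [ 0.5567 -0.2512]
 [ 0.5515 -0.3036]]
[ 86.2  -5.  -95.7 176.7] [0.0539 0.046  0.0526 0.0442] [ 0.53164439 -0.27577383]
[250 206  32  25 308] collar hull ((265.1549377441406, 220.0774688720703), 15.982973098754883)
[ 0.53091426 -0.28170642  0.141     ]
[-0.629 -0.14   1.613  0.     1.67  -2.198]
76 (np.float64(-0.6074), np.float64(-0.5556)) 78 (np.float64(-0.6014), np.float64(-0.5511)) 80 (np.float64(-0.5947), np.float64(-0.5459)) 82 (np.float64(-0.5873), np.float64(-0.5401)) 84 (np.float64(-0.5791), np.float64(-0.5337)) 86 (np.float64(-0.5715), np.float64(-0.5259)) 88 (np.float64(-0.5636), np.float64(-0.5169)) 90 (np.float64(-0.555), np.float64(-0.5071)) 92 (np.float64(-0.5459), np.float64(-0.4963)) 94 (np.float64(-0.5361), np.float64(-0.4849)) 96 (np.float64(-0.5257), np.float64(-0.4729)) 98 (np.float64(-0.5146), np.float64(-0.4603)) t 2.65 tcp [ 0.4938 -0.2672  0.3589] yawx 179.94 tilt [-0.0008  0.001 ] F [-0.33 -0.03  0.6 ] w 0.991 g 0.0
```

>>> send_rows:
  steps:
    - {"translation":[-1,0,0],"delta_rot":[0,0,0.14],"jaw":6}
    - {"translation":[-1.5,-0.3,1],"delta_rot":[0,0,0.28],"jaw":5}
    - {"translation":[-2,-0.6,2],"delta_rot":[0,0,0.42],"jaw":4.5}
    - {"translation":[-2.5,-1,3],"delta_rot":[0,0,0.56],"jaw":4.5}
    - {"translation":[-3,-1.3,4],"delta_rot":[0,0,0.7],"jaw":4.5}
    - {"translation":[-3.5,-1.5,5],"delta_rot":[0,0,0.84],"jaw":4.5}
    - {"translation":[-3.8,-1.5,6],"delta_rot":[0,0,0.98],"jaw":4.5}
    - {"translation":[-3.8,-1.5,7],"delta_rot":[0,0,1.12],"jaw":4.5}

```text
time: 3.45
tool_pos: [0.5326, -0.2793, 0.2893]
tool_rot: [0.0, 0.532, 0.847, 0.0]
contact_force: [-0.1, -0.6, 0.2]
gripper_width: 0.527
grasp_force: 0.0
```

```bash
python3 -c "
from h import *
where(); go((.5318,-.2819,.26),78.3)"
```

```text
t 3.45 tcp [ 0.5326 -0.2793  0.2893] yawx 115.69 tilt [0.0005 0.0004] F [-0.08 -0.58  0.16] w 0.527 g 0.0
transl cm [-0.2  -0.19  2.93] rot [ 5.000e-04 -3.000e-04  6.527e-01]
```

>>> send_rows:
  steps:
    - {"translation":[-0.1,-0.1,1],"delta_rot":[0,0,0.14],"jaw":4.5}
    - {"translation":[-0.2,-0.2,2],"delta_rot":[0,0,0.28],"jaw":4.5}
    - {"translation":[-0.2,-0.2,3],"delta_rot":[0,0,0.42],"jaw":4.5}
    - {"translation":[-0.2,-0.2,3],"delta_rot":[0,0,0.56],"jaw":4.5}
    - {"translation":[-0.2,-0.2,3],"delta_rot":[0,0,0.65],"jaw":4.5}
    - {"translation":[-0.2,-0.2,3],"delta_rot":[0,0,0.653],"jaw":4.5}
    - {"translation":[-0.2,-0.2,3],"delta_rot":[0,0,0.653],"jaw":4.5}
    - {"translation":[-0.2,-0.2,3],"delta_rot":[0,0,0.653],"jaw":4.5}

```text
time: 4.25
tool_pos: [0.5312, -0.2836, 0.2597]
tool_rot: [0.0, 0.774, 0.633, 0.0]
contact_force: [0.5, 0.8, -0.4]
gripper_width: 0.528
grasp_force: 0.0
```

Run:
```python
from h import *
where(); go((.5318,-.2819,.162),78.3); f=grab('wrist','wq'); print(proj(f,(.5318,-.2819,.193)))
hsv=cv2.cvtColor(f['pixels'],40)
m=cv2.inRange(hsv,(45,80,60),(85,255,255)); k,l,s,c=cv2.connectedComponentsWithStats(m)
for i in range(1,k):
    if s[i,4]>30: print(s[i],c[i],onz(f,*c[i],.193))
cv2.imwrite('pics/wq.png',f['pixels'])
```

```text
t 4.25 tcp [ 0.5312 -0.2836  0.2597] yawx 78.57 tilt [ 0.0005 -0.0002] F [ 0.46  0.78 -0.44] w 0.528 g 0.0
transl cm [0.18 0.02 9.77] rot [0.0005 0.0001 0.0048]
(np.float64(276.546421845376), np.float64(236.08478649749375))
[410 158  16  15 186] [417.65053763 165.20967742] [ 0.61579851 -0.2566262   0.193     ]
[269 228  18  17 242] [277.09090909 236.19421488] [ 0.53209725 -0.28202952  0.193     ]
```

View pics/wq.png

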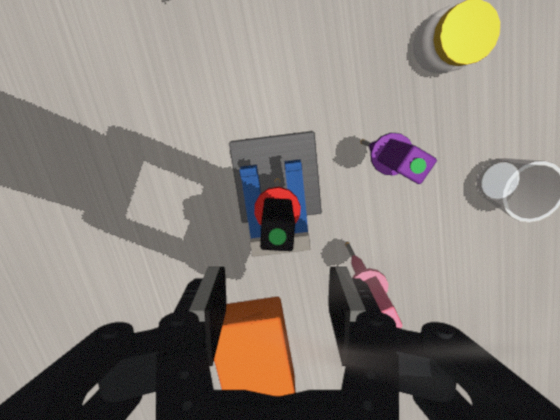

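The wrist view shows the black head centred at (277,236) between the fingers with its edges square to the image. The purple one is at (405,160) and the pink one at (372,290). I'll check the pink one's clearance before going down.

Run:
```python
from h import *
for n in('scene','side'):
    f=load(n);P=cloud(f);hsv=cv2.cvtColor(f['pixels'],40)
    for nm,lo,hi in(('pink',(160,70,80),(178,255,255)),('purple',(128,80,40),(150,255,255))):
        m=(cv2.inRange(hsv,lo,hi)>0)&(abs(P[...,0]-.55)<.15)&(abs(P[...,1]+.3)<.15)&(f['range_z']>0); q=P[m]
        if len(q): print(n,nm,len(q),np.percentile(q,[2,50,98],axis=0).round(3).tolist())
go((.532,-.282,.162),78.3)
```

```text
scene pink 218 [[0.541, -0.385, 0.055], [0.601, -0.372, 0.122], [0.61, -0.284, 0.159]]
scene purple 222 [[0.611, -0.276, 0.049], [0.632, -0.258, 0.119], [0.642, -0.249, 0.16]]
side pink 437 [[0.579, -0.395, 0.05], [0.588, -0.384, 0.118], [0.604, -0.367, 0.157]]
side purple 337 [[0.612, -0.282, 0.052], [0.622, -0.272, 0.114], [0.636, -0.257, 0.157]]
transl cm [0.2  0.05 9.77] rot [0.0004 0.0001 0.0041]
```

Everything is clear, so I'll descend and then grip.

>>> send_rows:
  steps:
    - {"translation":[0.2,0.05,2],"delta_rot":[0,0,0.004],"jaw":4.5}
    - {"translation":[0.2,0.05,4],"delta_rot":[0,0,0.004],"jaw":4.5}
    - {"translation":[0.2,0.05,6],"delta_rot":[0,0,0.004],"jaw":4.5}
    - {"translation":[0.2,0.05,7.5],"delta_rot":[0,0,0.004],"jaw":4.5}
    - {"translation":[0.2,0.05,8.6],"delta_rot":[0,0,0.004],"jaw":4.5}
    - {"translation":[0.2,0.05,9.4],"delta_rot":[0,0,0.004],"jaw":4.5}
    - {"translation":[0.2,0.05,9.8],"delta_rot":[0,0,0.004],"jaw":4.5}
    - {"translation":[0.2,0.05,9.8],"delta_rot":[0,0,0.004],"jaw":4.5}

```text
time: 5.1
tool_pos: [0.5317, -0.2826, 0.1612]
tool_rot: [-0.0, 0.776, 0.631, -0.0]
contact_force: [-0.5, -0.8, 0.4]
gripper_width: 0.525
grasp_force: 0.0
```

```bash
python3 -c "
from h import *
where(); go((.532,-.282,.162),78.3)"
```

```text
t 5.1 tcp [ 0.5317 -0.2826  0.1612] yawx 78.2 tilt [-0.0002  0.0001] F [-0.45 -0.82  0.4 ] w 0.525 g 0.0
transl cm [ 0.07  0.01 -0.08] rot [-0.0002 -0.0001 -0.0018]
```

>>> send_rows:
  steps:
    - {"translation":[0,0,0],"delta_rot":[0,0,0],"jaw":3.5}
    - {"translation":[0,0,0],"delta_rot":[0,0,0],"jaw":2.8}
    - {"translation":[0,0,0],"delta_rot":[0,0,0],"jaw":2.3}
    - {"translation":[0,0,0],"delta_rot":[0,0,0],"jaw":1.5}
    - {"translation":[0,0,0],"delta_rot":[0,0,0],"jaw":1.0}
    - {"translation":[0,0,0],"delta_rot":[0,0,0],"jaw":0.5}
    - {"translation":[0,0,0],"delta_rot":[0,0,0],"jaw":0.5}
    - {"translation":[0,0,0],"delta_rot":[0,0,0],"jaw":0.5}

```text
time: 5.9
tool_pos: [0.5321, -0.2829, 0.1621]
tool_rot: [0.001, 0.776, 0.631, 0.0]
contact_force: [-0.2, -0.5, 4.5]
gripper_width: 0.229
grasp_force: 58.8
```

```bash
python3 -c "
from h import *
where(); go((.532,-.282,.175),78.3)"
```

```text
t 5.9 tcp [ 0.5321 -0.2829  0.1621] yawx 78.2 tilt [ 0.001  -0.0008] F [-0.17 -0.5   4.55] w 0.229 g 58.8
transl cm [ 0.09 -0.03 -1.29] rot [ 0.0011  0.0006 -0.0018]
```

>>> send_rows:
  steps:
    - {"translation":[0,0,-0.5],"delta_rot":[0,0,0],"jaw":0.5}
    - {"translation":[0,0,-1.1],"delta_rot":[0,0,0],"jaw":0.5}
    - {"translation":[0,0,-1.6],"delta_rot":[0,0,0],"jaw":0.5}
    - {"translation":[0,0,-1.6],"delta_rot":[0,0,0],"jaw":0.5}
    - {"translation":[1,-0.1,-1.6],"delta_rot":[0,0,0],"jaw":0.5}
    - {"translation":[2.5,-0.3,-1.6],"delta_rot":[0,0,0],"jaw":0.5}
    - {"translation":[4,-0.5,-1.6],"delta_rot":[0,0,0],"jaw":0.5}
    - {"translation":[5.5,-0.7,-1.6],"delta_rot":[0,0,0],"jaw":0.5}

```text
time: 6.7
tool_pos: [0.5361, -0.2255, 0.1771]
tool_rot: [-0.0, 0.776, 0.631, -0.0]
contact_force: [0.7, -0.0, -1.2]
gripper_width: 0.227
grasp_force: 58.5
```

>>> send_rows:
  steps:
    - {"translation":[1.5,-0.2,0],"delta_rot":[0,0,0],"jaw":0.5}
    - {"translation":[3,-0.4,0],"delta_rot":[0,0,0],"jaw":0.5}
    - {"translation":[4,-0.5,0],"delta_rot":[0,0,0],"jaw":0.5}
    - {"translation":[5,-0.7,-1],"delta_rot":[0,0,0],"jaw":0.5}
    - {"translation":[6,-0.9,-3],"delta_rot":[0,0,0],"jaw":0.5}
    - {"translation":[7,-1,-5],"delta_rot":[0,0,0],"jaw":0.5}
    - {"translation":[7,-1,-7],"delta_rot":[0,0,0],"jaw":0.5}
    - {"translation":[7,-1,-7],"delta_rot":[0,0,0],"jaw":0.5}

```text
time: 7.5
tool_pos: [0.5426, -0.1571, 0.2522]
tool_rot: [0.004, 0.776, 0.631, 0.002]
contact_force: [0.8, -0.4, -1.9]
gripper_width: 0.227
grasp_force: 58.6
```

Run:
```python
from h import *
where(); f=grab('scene','s2'); g=grab('side','d2'); t,r,s=pose(); w=grab('wrist','w2')
W=np.zeros((600,800,3),np.uint8)
for n,(F,y,x) in enumerate(((f,0,0),(g,0,400))):
    for z in(.137,.01): print(proj(F,(t[0],t[1],t[2]+.005-(.132 if z<.1 else 0))))
    u,v=map(int,proj(F,(t[0],t[1],t[2]-.06))); u=min(max(u,50),509);v=max(v,50); c=cv2.resize(F['pixels'][v-50:v+50,u-50:u+50],(400,400),interpolation=2); W[y:y+400,x:x+400]=c; print(u-50,v-50)
W[400:600,:267]=cv2.resize(w['pixels'],(267,200)); cv2.imwrite('pics/two.png',W)
c=np.array([.5149,.0388]);a=np.radians(18.5);Rz=np.array([[np.cos(a),-np.sin(a)],[np.sin(a),np.cos(a)]])
for p in((-10,85),(35,85),(65,55),(65,-30)): print(p,(c+Rz@np.array(p)/1e3).round(4))
```

```text
t 7.5 tcp [ 0.5426 -0.1571  0.2522] yawx 78.22 tilt [ 0.0071 -0.0033] F [ 0.81 -0.39 -1.93] w 0.227 g 58.6
(np.float64(237.70979724347058), np.float64(174.56933929243831))
(np.float64(242.13616172996552), np.float64(206.5362401073274))
189 141
(np.float64(322.76782011115563), np.float64(184.6628931710971))
(np.float64(318.91300392627056), np.float64(236.37160950969462))
270 161
(-10, 85) [0.4784 0.1162]
(35, 85) [0.5211 0.1305]
(65, 55) [0.5591 0.1116]
(65, -30) [0.5861 0.031 ]
```

View pics/two.png

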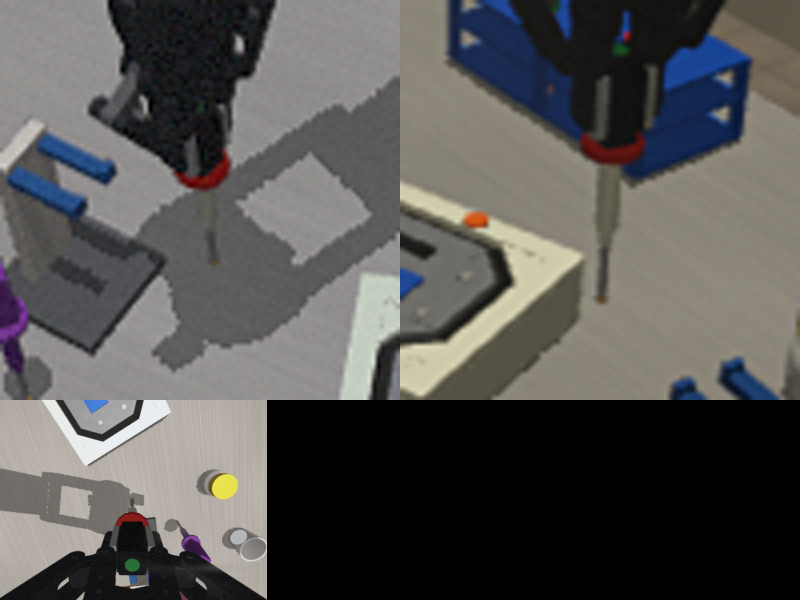

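The views show the probe held upright. Its tip is at scene (243,207) and side (320,236), within about 1 px of where it was predicted. Next I'll move above seam_a.

>>> send_rows:
  steps:
    - {"translation":[2,-1,0],"delta_rot":[0,0,0],"jaw":0.5}
    - {"translation":[6,-3,0],"delta_rot":[0,0,0],"jaw":0.5}
    - {"translation":[10,-5,0],"delta_rot":[0,0,0],"jaw":0.5}
    - {"translation":[14,-7,0],"delta_rot":[0,0,0],"jaw":0.5}
    - {"translation":[18,-8.8,0],"delta_rot":[0,0,0],"jaw":0.5}
    - {"translation":[21.5,-10.4,0],"delta_rot":[0,0,0],"jaw":0.5}
    - {"translation":[24,-11.5,0],"delta_rot":[0,0,0],"jaw":0.5}
    - {"translation":[25.4,-11.9,0],"delta_rot":[0,0,0],"jaw":0.5}

```text
time: 8.45
tool_pos: [0.4746, 0.118, 0.2455]
tool_rot: [-0.001, 0.775, 0.631, -0.001]
contact_force: [0.3, 0.7, -1.8]
gripper_width: 0.226
grasp_force: 58.7
```

```bash
python3 -c "
from h import *
where(); go((.4784,.1162,.20),78.2)"
```

```text
t 8.45 tcp [0.4746 0.118  0.2455] yawx 78.31 tilt [-0.003   0.0001] F [ 0.3   0.71 -1.79] w 0.226 g 58.7
transl cm [-0.1   0.42  4.55] rot [-0.0029  0.0005  0.0019]
```

>>> send_rows:
  steps:
    - {"translation":[0,0.2,1],"delta_rot":[0,0,0],"jaw":0.5}
    - {"translation":[-0.1,0.3,2.5],"delta_rot":[0,0,0],"jaw":0.5}
    - {"translation":[-0.1,0.4,4],"delta_rot":[0,0,0],"jaw":0.5}
    - {"translation":[-0.1,0.4,5],"delta_rot":[0,0,0],"jaw":0.5}
    - {"translation":[-0.1,0.4,5.6],"delta_rot":[0,0,0],"jaw":0.5}
    - {"translation":[-0.1,0.4,5.8],"delta_rot":[0,0,0],"jaw":0.5}
    - {"translation":[-0.1,0.4,5.8],"delta_rot":[0,0,0],"jaw":0.5}
    - {"translation":[-0.1,0.4,5.8],"delta_rot":[0,0,0],"jaw":0.5}

```text
time: 9.25
tool_pos: [0.4803, 0.1143, 0.1901]
tool_rot: [0.0, 0.776, 0.631, 0.001]
contact_force: [-0.5, 0.5, -1.6]
gripper_width: 0.226
grasp_force: 58.7
```

Run:
```python
from h import *
where(); go((.4784,.1162,.17),78.2); W=np.zeros((500,800,3),np.uint8)
for n,x in(('scene',0),('side',400)):
    F=grab(n,n+'3'); t,r,s=pose()
    print(n,'pred tip centre',proj(F,(t[0],t[1],t[2]-.124)),'seam_a',proj(F,(.4784,.1162,.042)))
    u,v=map(int,proj(F,(t[0],t[1],t[2]-.115))); c=cv2.resize(F['pixels'][v-25:v+25,u-20:u+20],(400,500),interpolation=2); W[:,x:x+400]=c; print(u-20,v-25)
cv2.imwrite('pics/tip.png',W)
```

```text
t 9.25 tcp [0.4803 0.1143 0.1901] yawx 78.19 tilt [0.0014 0.0001] F [-0.52  0.52 -1.61] w 0.226 g 58.7
transl cm [ 0.14 -0.23  2.01] rot [ 0.0013 -0.0003 -0.0002]
scene pred tip centre (np.float64(348.61139103260473), np.float64(240.27275247045367)) seam_a (np.float64(348.65112674766107), np.float64(244.70310728671))
328 213
side pred tip centre (np.float64(234.08756062789678), np.float64(210.9167704548428)) seam_a (np.float64(233.54873557101376), np.float64(218.44653953818138))
213 183
```

View pics/tip.png

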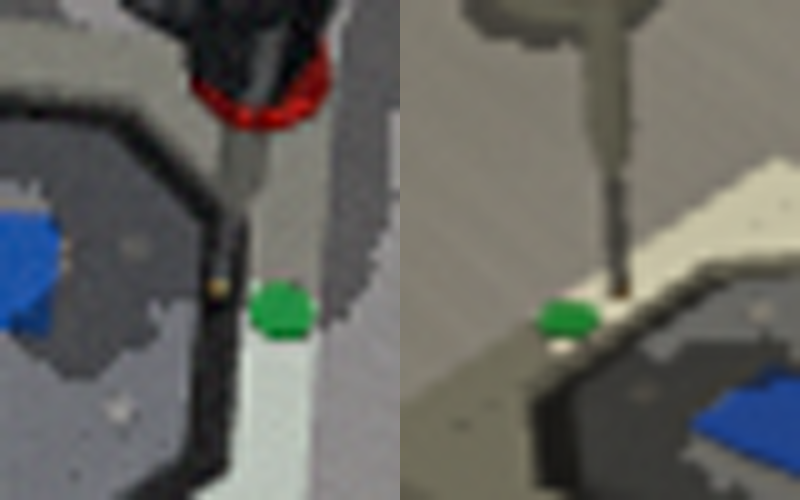

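The crops show the brass tip at scene (349.4,241.2) and side (234.5,211.4), just inside from the green dot and above the channel. I'll triangulate the tip offset.

Run:
```python
from h import *
t,r,s=pose(); where()
A=0;b=0
for n,uv in(('scene3',(349.4,241.2)),('side3',(234.5,211.4))):
    o,d=ray(load(n),*uv); d/=np.linalg.norm(d); M=np.eye(3)-np.outer(d,d); A=A+M;b=b+M@o
p=np.linalg.solve(A,b); print('ball centre',p,'rel tcp',p-t)
```

```text
t 9.35 tcp [0.4803 0.1144 0.1902] yawx 78.2 tilt [0.0016 0.0001] F [ 0.23 -0.36 -0.19] w 0.228 g 58.7
ball centre [0.48144202 0.11627001 0.06372828] rel tcp [ 0.00110358  0.00185816 -0.12651694]
```

Run:
```python
from h import *
def tri(l):
    A=0;b=0
    for n,uv in l:
        o,d=ray(load(n),*uv); d/=np.linalg.norm(d); M=np.eye(3)-np.outer(d,d); A=A+M;b=b+M@o
    return np.linalg.solve(A,b)
print('green',tri([('scene',(355.5,243.9)),('side',(229.5,214.5))]),'orange',tri([('scene',(300.6,268.5)),('side',(288.5,215.5))]))
go((.4775,.1152,.175),78.2)
```

```text
green [0.47357158 0.13111579 0.04892582] orange [0.6000745  0.03586408 0.04960452]
transl cm [ 0.02 -0.3   1.52] rot [ 0.0015 -0.0004 -0.    ]
```

>>> send_rows:
  steps:
    - {"translation":[0,-0.15,0],"delta_rot":[0,0,0],"jaw":0.5}
    - {"translation":[0.03,-0.26,0],"delta_rot":[0,0,0],"jaw":0.5}
    - {"translation":[0.03,-0.26,0.2],"delta_rot":[0,0,0],"jaw":0.5}
    - {"translation":[0.03,-0.26,0.6],"delta_rot":[0,0,0],"jaw":0.5}
    - {"translation":[0.03,-0.26,1.0],"delta_rot":[0,0,0],"jaw":0.5}
    - {"translation":[0.03,-0.26,1.4],"delta_rot":[0,0,0],"jaw":0.5}
    - {"translation":[0.03,-0.26,1.7],"delta_rot":[0,0,0],"jaw":0.5}
    - {"translation":[0.03,-0.26,1.8],"delta_rot":[0,0,0],"jaw":0.5}

```text
time: 10.15
tool_pos: [0.477, 0.1151, 0.1706]
tool_rot: [-0.0, 0.776, 0.631, -0.0]
contact_force: [-0.2, 0.3, -1.0]
gripper_width: 0.223
grasp_force: 58.7
```

```bash
python3 -c "
from h import *
where(); print(state()['ft_torque']); go((.4778,.1152,.169),78.2)"
```

```text
t 10.15 tcp [0.477  0.1151 0.1706] yawx 78.19 tilt [-0.0011 -0.0001] F [-0.2   0.26 -0.96] w 0.223 g 58.7
[-0.0056192   0.00732998  0.00079325]
transl cm [0.02 0.07 0.16] rot [-0.0011  0.0004 -0.0001]
```

>>> send_rows:
  steps:
    - {"translation":[0,0.05,0.03],"delta_rot":[0,0,0],"jaw":0.5}
    - {"translation":[0,0.05,0.06],"delta_rot":[0,0,0],"jaw":0.5}
    - {"translation":[0,0.05,0.09],"delta_rot":[0,0,0],"jaw":0.5}
    - {"translation":[0,0.05,0.09],"delta_rot":[0,0,0],"jaw":0.5}
    - {"translation":[0,0.05,0.12],"delta_rot":[0,0,0],"jaw":0.5}
    - {"translation":[0,0.05,0.12],"delta_rot":[0,0,0],"jaw":0.5}
    - {"translation":[0,0.05,0.12],"delta_rot":[0,0,0],"jaw":0.5}
    - {"translation":[0,0.05,0.12],"delta_rot":[0,0,0],"jaw":0.5}

```text
time: 10.95
tool_pos: [0.4779, 0.1151, 0.1702]
tool_rot: [-0.0, 0.776, 0.631, 0.0]
contact_force: [-0.1, 0.1, -1.4]
gripper_width: 0.227
grasp_force: 58.7
```

```bash
python3 -c "
from h import *
where(); go((.4778,.1152,.169),78.2)
f=grab('side','d4'); g=grab('scene','s4'); where()
t,r,s=pose()
W=np.zeros((500,800,3),np.uint8)
for F,x in((g,0),(f,400)):
    u,v=map(int,proj(F,(t[0],t[1],t[2]-.115))); W[:,x:x+400]=cv2.resize(F['pixels'][v-25:v+25,u-20:u+20],(400,500),interpolation=2); print(u-20,v-25)
cv2.imwrite('pics/in.png',W)
"
```

```text
t 10.95 tcp [0.4779 0.1151 0.1702] yawx 78.2 tilt [0. 0.] F [-0.15  0.14 -1.36] w 0.227 g 58.7
transl cm [ 0.01 -0.01  0.12] rot [ 0.     -0.     -0.0001]
t 11.05 tcp [0.4779 0.1151 0.1702] yawx 78.2 tilt [-0.  0.] F [ 0.41 -0.57 -1.58] w 0.228 g 58.7
328 216
213 189
```

View pics/in.png

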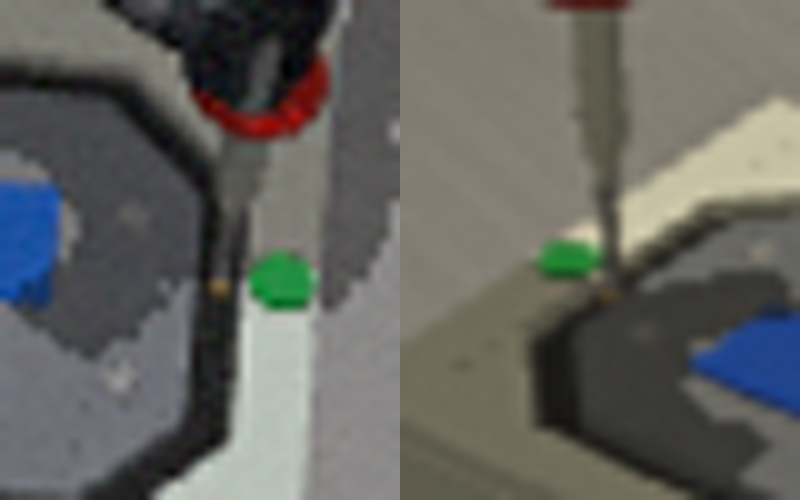

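The views show the ball inside the dark channel beside the green dot, at scene crop (219,287), centred across it, and at side crop (608,295). I'll lower it the last millimetre.

>>> send_rows:
  steps:
    - {"translation":[0,0,0.03],"delta_rot":[0,0,0],"jaw":0.5}
    - {"translation":[0,0,0.06],"delta_rot":[0,0,0],"jaw":0.5}
    - {"translation":[0,0,0.08],"delta_rot":[0,0,0],"jaw":0.5}
    - {"translation":[0,0,0.1],"delta_rot":[0,0,0],"jaw":0.5}
    - {"translation":[0,0,0.1],"delta_rot":[0,0,0],"jaw":0.5}
    - {"translation":[0,0,0.1],"delta_rot":[0,0,0],"jaw":0.5}
    - {"translation":[0,0,0.1],"delta_rot":[0,0,0],"jaw":0.5}
    - {"translation":[0,0,0.1],"delta_rot":[0,0,0],"jaw":0.5}

```text
time: 11.85
tool_pos: [0.4779, 0.1151, 0.1692]
tool_rot: [-0.0, 0.776, 0.631, -0.0]
contact_force: [0.7, 0.2, -1.9]
gripper_width: 0.226
grasp_force: 58.7
```

```bash
python3 -c "
from h import *
where()
t,r,s=pose()
c=np.array([.5149,.0388]);a=np.radians(18.5);Rz=np.array([[np.cos(a),-np.sin(a)],[np.sin(a),np.cos(a)]])
off=np.array([-.0006,-.001])
P=[c+Rz@np.array(p)/1e3+off for p in((-10,85),(35,85),(65,55),(65,-30),)]
for p in P: print((r.inv().apply([*(p-t[:2]),0])*100).round(2))
"
```

```text
t 11.85 tcp [0.4779 0.1151 0.1692] yawx 78.2 tilt [-0.  0.] F [ 0.72  0.23 -1.91] w 0.226 g 58.7
[ 0.01 -0.    0.  ]
[ 2.28  3.88 -0.  ]
[ 1.21  7.98 -0.  ]
[-6.13 12.27 -0.  ]
```

>>> send_rows:
  steps:
    - {"translation":[0.05,0.09,0.02],"delta_rot":[0,0,0],"jaw":0.5}
    - {"translation":[0.15,0.26,0.03],"delta_rot":[0,0,0],"jaw":0.5}
    - {"translation":[0.25,0.43,0.03],"delta_rot":[0,0,0],"jaw":0.5}
    - {"translation":[0.35,0.6,0.03],"delta_rot":[0,0,0],"jaw":0.5}
    - {"translation":[0.45,0.77,0.03],"delta_rot":[0,0,0],"jaw":0.5}
    - {"translation":[0.55,0.95,0.03],"delta_rot":[0,0,0],"jaw":0.5}
    - {"translation":[0.66,1.12,0.03],"delta_rot":[0,0,0],"jaw":0.5}
    - {"translation":[0.76,1.29,0.03],"delta_rot":[0,0,0],"jaw":0.5}

```text
time: 12.65
tool_pos: [0.4922, 0.1199, 0.1689]
tool_rot: [-0.0, 0.776, 0.631, -0.0]
contact_force: [-1.0, -0.2, -0.9]
gripper_width: 0.226
grasp_force: 58.9
```

```bash
cat > chk.py <<'E'
from h import *
where(); t,r,s=pose()
c=np.array([.5149,.0388]);a=np.radians(18.5);Rz=np.array([[np.cos(a),-np.sin(a)],[np.sin(a),np.cos(a)]])
print('tip in module mm',(Rz.T@(t[:2]-[-.0006,-.001]-c)*1e3).round(1),'tipz',round((t[2]-.127)*1e3,1))
E
python3 chk.py
```

```text
t 12.65 tcp [0.4922 0.1199 0.1689] yawx 78.2 tilt [-0.0001 -0.    ] F [-0.97 -0.16 -0.86] w 0.226 g 58.9
tip in module mm [ 5.1 84.9] tipz 41.9
```

>>> send_rows:
  steps:
    - {"translation":[0.1,0.17,0],"delta_rot":[0,0,0],"jaw":0.5}
    - {"translation":[0.2,0.34,0],"delta_rot":[0,0,0],"jaw":0.5}
    - {"translation":[0.3,0.52,0],"delta_rot":[0,0,0],"jaw":0.5}
    - {"translation":[0.4,0.69,0],"delta_rot":[0,0,0],"jaw":0.5}
    - {"translation":[0.51,0.86,0],"delta_rot":[0,0,0],"jaw":0.5}
    - {"translation":[0.61,1.03,0],"delta_rot":[0,0,0],"jaw":0.5}
    - {"translation":[0.71,1.21,0],"delta_rot":[0,0,0],"jaw":0.5}
    - {"translation":[0.81,1.38,0],"delta_rot":[0,0,0],"jaw":0.5}

```text
time: 13.45
tool_pos: [0.5074, 0.1251, 0.1689]
tool_rot: [-0.0, 0.776, 0.631, 0.0]
contact_force: [-0.3, -0.4, 0.5]
gripper_width: 0.226
grasp_force: 58.9
```

>>> send_rows:
  steps:
    - {"translation":[0.1,0.17,0],"delta_rot":[0,0,0],"jaw":0.5}
    - {"translation":[0.2,0.34,0],"delta_rot":[0,0,0],"jaw":0.5}
    - {"translation":[0.3,0.52,0],"delta_rot":[0,0,0],"jaw":0.5}
    - {"translation":[0.4,0.69,0],"delta_rot":[0,0,0],"jaw":0.5}
    - {"translation":[0.51,0.86,0],"delta_rot":[0,0,0],"jaw":0.5}
    - {"translation":[0.61,1.03,0],"delta_rot":[0,0,0],"jaw":0.5}
    - {"translation":[0.71,1.21,0],"delta_rot":[0,0,0],"jaw":0.5}
    - {"translation":[0.66,1.4,0],"delta_rot":[0,0,0],"jaw":0.5}

```text
time: 14.25
tool_pos: [0.5224, 0.1289, 0.1689]
tool_rot: [-0.0, 0.776, 0.631, 0.0]
contact_force: [-0.6, -0.6, -0.4]
gripper_width: 0.223
grasp_force: 58.9
```

```bash
python3 chk.py
```

```text
t 14.25 tcp [0.5224 0.1289 0.1689] yawx 78.21 tilt [0.0001 0.0005] F [-0.6  -0.6  -0.41] w 0.223 g 58.9
tip in module mm [36.6 83.8] tipz 41.9
```

>>> send_rows:
  steps:
    - {"translation":[-0.05,0.2,0],"delta_rot":[0,0,0],"jaw":0.5}
    - {"translation":[-0.1,0.39,0],"delta_rot":[0,0,0],"jaw":0.5}
    - {"translation":[-0.15,0.59,0],"delta_rot":[0,0,0],"jaw":0.5}
    - {"translation":[-0.2,0.78,0],"delta_rot":[0,0,0],"jaw":0.5}
    - {"translation":[-0.26,0.98,0],"delta_rot":[0,0,0],"jaw":0.5}
    - {"translation":[-0.31,1.17,0],"delta_rot":[0,0,0],"jaw":0.5}
    - {"translation":[-0.36,1.37,0],"delta_rot":[0,0,0],"jaw":0.5}
    - {"translation":[-0.41,1.56,0],"delta_rot":[0,0,0],"jaw":0.5}

```text
time: 15.05
tool_pos: [0.5369, 0.1213, 0.1689]
tool_rot: [0.0, 0.776, 0.631, 0.0]
contact_force: [-0.7, -0.8, -0.1]
gripper_width: 0.228
grasp_force: 58.9
```

```bash
python3 chk.py
```

```text
t 15.05 tcp [0.5369 0.1213 0.1689] yawx 78.2 tilt [ 0. -0.] F [-0.72 -0.78 -0.06] w 0.228 g 58.9
tip in module mm [47.9 72. ] tipz 41.9
```

>>> send_rows:
  steps:
    - {"translation":[-0.05,0.2,0],"delta_rot":[0,0,0],"jaw":0.5}
    - {"translation":[-0.1,0.39,0],"delta_rot":[0,0,0],"jaw":0.5}
    - {"translation":[-0.15,0.59,0],"delta_rot":[0,0,0],"jaw":0.5}
    - {"translation":[-0.2,0.78,0],"delta_rot":[0,0,0],"jaw":0.5}
    - {"translation":[-0.26,0.98,0],"delta_rot":[0,0,0],"jaw":0.5}
    - {"translation":[-0.31,1.17,0],"delta_rot":[0,0,0],"jaw":0.5}
    - {"translation":[-0.36,1.37,0],"delta_rot":[0,0,0],"jaw":0.5}
    - {"translation":[-0.41,1.56,0],"delta_rot":[0,0,0],"jaw":0.5}

```text
time: 15.85
tool_pos: [0.5513, 0.1141, 0.1689]
tool_rot: [-0.0, 0.776, 0.631, -0.0]
contact_force: [-0.1, 1.1, 0.5]
gripper_width: 0.225
grasp_force: 58.9
```

```bash
python3 chk.py; python3 -c "
from h import *
g=grab('scene','s5'); f=grab('side','d5'); t,r,s=pose()
W=np.zeros((500,800,3),np.uint8)
for F,x in((g,0),(f,400)):
    u,v=map(int,proj(F,(t[0],t[1],t[2]-.115))); W[:,x:x+400]=cv2.resize(F['pixels'][v-25:v+25,u-20:u+20],(400,500),interpolation=2)
cv2.imwrite('pics/mid.png',W)
"
```

```text
t 15.85 tcp [0.5513 0.1141 0.1689] yawx 78.2 tilt [-0. -0.] F [-0.05  1.12  0.5 ] w 0.225 g 58.9
tip in module mm [59.3 60.7] tipz 41.9
```

View pics/mid.png

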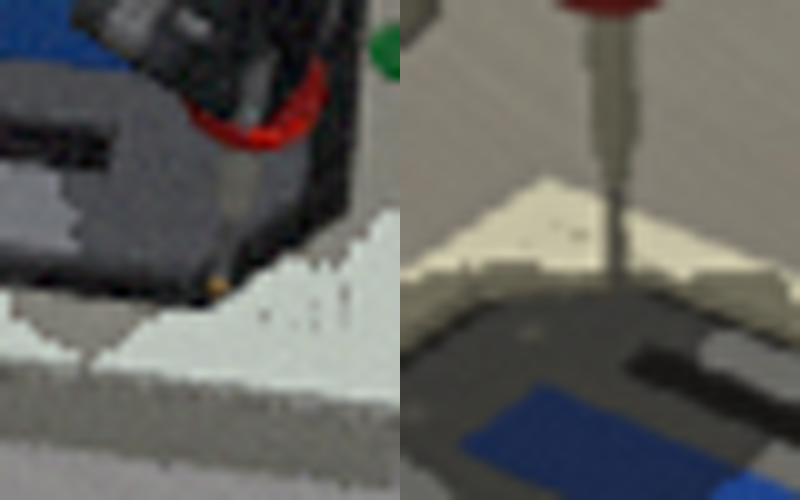

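The view shows the ball in the channel at the bevel, scene crop (217,285), with the rod going down into the groove. The forces are about 1 N, so I'll continue.

>>> send_rows:
  steps:
    - {"translation":[-0.05,0.2,0],"delta_rot":[0,0,0],"jaw":0.5}
    - {"translation":[-0.1,0.39,0],"delta_rot":[0,0,0],"jaw":0.5}
    - {"translation":[-0.15,0.59,0],"delta_rot":[0,0,0],"jaw":0.5}
    - {"translation":[-0.2,0.78,0],"delta_rot":[0,0,0],"jaw":0.5}
    - {"translation":[-0.37,0.88,0],"delta_rot":[0,0,0],"jaw":0.5}
    - {"translation":[-0.54,0.98,0],"delta_rot":[0,0,0],"jaw":0.5}
    - {"translation":[-0.71,1.08,0],"delta_rot":[0,0,0],"jaw":0.5}
    - {"translation":[-0.89,1.19,0],"delta_rot":[0,0,0],"jaw":0.5}

```text
time: 16.75
tool_pos: [0.561, 0.1029, 0.1689]
tool_rot: [0.0, 0.776, 0.631, 0.0]
contact_force: [-0.3, 1.6, 0.4]
gripper_width: 0.227
grasp_force: 58.9
```

```bash
python3 chk.py
```

```text
t 16.75 tcp [0.561  0.1029 0.1689] yawx 78.19 tilt [0.0002 0.0001] F [-0.26  1.59  0.4 ] w 0.227 g 58.9
tip in module mm [65.  46.9] tipz 41.9
```

>>> send_rows:
  steps:
    - {"translation":[-0.17,0.1,0],"delta_rot":[0,0,0],"jaw":0.5}
    - {"translation":[-0.34,0.2,0],"delta_rot":[0,0,0],"jaw":0.5}
    - {"translation":[-0.52,0.3,0],"delta_rot":[0,0,0],"jaw":0.5}
    - {"translation":[-0.69,0.4,0],"delta_rot":[0,0,0],"jaw":0.5}
    - {"translation":[-0.86,0.5,0],"delta_rot":[0,0,0],"jaw":0.5}
    - {"translation":[-1.04,0.61,0],"delta_rot":[0,0,0],"jaw":0.5}
    - {"translation":[-1.21,0.71,0],"delta_rot":[0,0,0],"jaw":0.5}
    - {"translation":[-1.38,0.81,0],"delta_rot":[0,0,0],"jaw":0.5}

```text
time: 17.55
tool_pos: [0.5661, 0.0877, 0.1689]
tool_rot: [-0.0, 0.776, 0.631, 0.0]
contact_force: [-1.0, 0.6, -0.5]
gripper_width: 0.224
grasp_force: 58.9
```

>>> send_rows:
  steps:
    - {"translation":[-0.17,0.1,0],"delta_rot":[0,0,0],"jaw":0.5}
    - {"translation":[-0.34,0.2,0],"delta_rot":[0,0,0],"jaw":0.5}
    - {"translation":[-0.52,0.3,0],"delta_rot":[0,0,0],"jaw":0.5}
    - {"translation":[-0.69,0.4,0],"delta_rot":[0,0,0],"jaw":0.5}
    - {"translation":[-0.86,0.5,0],"delta_rot":[0,0,0],"jaw":0.5}
    - {"translation":[-1.04,0.61,0],"delta_rot":[0,0,0],"jaw":0.5}
    - {"translation":[-1.21,0.71,0],"delta_rot":[0,0,0],"jaw":0.5}
    - {"translation":[-1.38,0.81,0],"delta_rot":[0,0,0],"jaw":0.5}

```text
time: 18.35
tool_pos: [0.5712, 0.0726, 0.1689]
tool_rot: [-0.0, 0.776, 0.631, -0.0]
contact_force: [0.2, 1.0, -0.4]
gripper_width: 0.227
grasp_force: 58.9
```

```bash
python3 chk.py
```

```text
t 18.35 tcp [0.5712 0.0726 0.1689] yawx 78.2 tilt [-0.0001  0.    ] F [ 0.2   1.05 -0.43] w 0.227 g 58.9
tip in module mm [65.  14.9] tipz 41.9
```

>>> send_rows:
  steps:
    - {"translation":[-0.17,0.1,0],"delta_rot":[0,0,0],"jaw":0.5}
    - {"translation":[-0.34,0.2,0],"delta_rot":[0,0,0],"jaw":0.5}
    - {"translation":[-0.52,0.3,0],"delta_rot":[0,0,0],"jaw":0.5}
    - {"translation":[-0.69,0.4,0],"delta_rot":[0,0,0],"jaw":0.5}
    - {"translation":[-0.86,0.5,0],"delta_rot":[0,0,0],"jaw":0.5}
    - {"translation":[-1.04,0.61,0],"delta_rot":[0,0,0],"jaw":0.5}
    - {"translation":[-1.21,0.71,0],"delta_rot":[0,0,0],"jaw":0.5}
    - {"translation":[-1.38,0.81,0],"delta_rot":[0,0,0],"jaw":0.5}

```text
time: 19.15
tool_pos: [0.5763, 0.0574, 0.1689]
tool_rot: [0.0, 0.776, 0.631, 0.0]
contact_force: [-0.5, 0.5, -0.3]
gripper_width: 0.229
grasp_force: 58.9
```

>>> send_rows:
  steps:
    - {"translation":[-0.17,0.1,0],"delta_rot":[0,0,0],"jaw":0.5}
    - {"translation":[-0.34,0.2,0],"delta_rot":[0,0,0],"jaw":0.5}
    - {"translation":[-0.52,0.3,0],"delta_rot":[0,0,0],"jaw":0.5}
    - {"translation":[-0.69,0.4,0],"delta_rot":[0,0,0],"jaw":0.5}
    - {"translation":[-0.86,0.5,0],"delta_rot":[0,0,0],"jaw":0.5}
    - {"translation":[-1.04,0.61,0],"delta_rot":[0,0,0],"jaw":0.5}
    - {"translation":[-1.21,0.71,0],"delta_rot":[0,0,0],"jaw":0.5}
    - {"translation":[-1.38,0.81,0],"delta_rot":[0,0,0],"jaw":0.5}

```text
time: 19.95
tool_pos: [0.5814, 0.0422, 0.1689]
tool_rot: [-0.0, 0.776, 0.631, -0.0]
contact_force: [0.1, 0.7, 1.1]
gripper_width: 0.225
grasp_force: 58.9
```

```bash
python3 chk.py
```

```text
t 19.95 tcp [0.5814 0.0422 0.1689] yawx 78.2 tilt [-0. -0.] F [0.07 0.69 1.07] w 0.225 g 58.9
tip in module mm [ 65.1 -17.1] tipz 41.9
```

>>> send_rows:
  steps:
    - {"translation":[-0.17,0.1,0],"delta_rot":[0,0,0],"jaw":0.5}
    - {"translation":[-0.34,0.2,0],"delta_rot":[0,0,0],"jaw":0.5}
    - {"translation":[-0.52,0.3,0],"delta_rot":[0,0,0],"jaw":0.5}
    - {"translation":[-0.69,0.4,0],"delta_rot":[0,0,0],"jaw":0.5}
    - {"translation":[-0.86,0.5,0],"delta_rot":[0,0,0],"jaw":0.5}
    - {"translation":[-1.03,0.6,0],"delta_rot":[0,0,0],"jaw":0.5}
    - {"translation":[-1.16,0.67,0],"delta_rot":[0,0,0],"jaw":0.5}
    - {"translation":[-1.16,0.67,0],"delta_rot":[0,0,0],"jaw":0.5}

```text
time: 20.75
tool_pos: [0.5857, 0.0292, 0.1689]
tool_rot: [0.0, 0.776, 0.631, -0.0]
contact_force: [-0.2, -0.4, -0.5]
gripper_width: 0.228
grasp_force: 58.9
```

```bash
python3 chk.py
```

```text
t 20.75 tcp [0.5857 0.0292 0.1689] yawx 78.18 tilt [ 0.0003 -0.0006] F [-0.19 -0.36 -0.51] w 0.228 g 58.9
tip in module mm [ 65.  -30.8] tipz 41.9
```

>>> send_rows:
  steps:
    - {"translation":[0,0,-0.2],"delta_rot":[0,0,0],"jaw":0.5}
    - {"translation":[0,0,-0.6],"delta_rot":[0,0,0],"jaw":0.5}
    - {"translation":[0,0,-1.2],"delta_rot":[0,0,0],"jaw":0.5}
    - {"translation":[0,0,-2.2],"delta_rot":[0,0,0],"jaw":0.5}
    - {"translation":[0,0,-3.5],"delta_rot":[0,0,0],"jaw":0.5}
    - {"translation":[0,0,-5],"delta_rot":[0,0,0],"jaw":0.5}
    - {"translation":[0,0,-6.5],"delta_rot":[0,0,0],"jaw":0.5}
    - {"translation":[0,0,-7.5],"delta_rot":[0,0,0],"jaw":0.5}

```text
time: 21.55
tool_pos: [0.5863, 0.0296, 0.2467]
tool_rot: [0.001, 0.776, 0.631, 0.001]
contact_force: [-0.0, 0.4, -1.6]
gripper_width: 0.227
grasp_force: 58.8
```

```bash
python3 -c "
from h import *
where(); a=np.radians(86); print(.532+.1*np.cos(a),-.282+.1*np.sin(a)); go((.539,-.182,.242),78.2)"
```

```text
t 21.55 tcp [0.5863 0.0296 0.2467] yawx 78.2 tilt [ 0.0031 -0.0002] F [-0.02  0.36 -1.61] w 0.227 g 58.8
0.5389756473744125 -0.18224359497401754
transl cm [-21.68  -0.31   0.46] rot [ 0.0031 -0.0004 -0.0001]
```

>>> send_rows:
  steps:
    - {"translation":[-2,0,0],"delta_rot":[0,0,0],"jaw":0.5}
    - {"translation":[-5.5,-0.1,0],"delta_rot":[0,0,0],"jaw":0.5}
    - {"translation":[-9,-0.2,0],"delta_rot":[0,0,0],"jaw":0.5}
    - {"translation":[-12.5,-0.3,0],"delta_rot":[0,0,0],"jaw":0.5}
    - {"translation":[-16,-0.3,0],"delta_rot":[0,0,0],"jaw":0.5}
    - {"translation":[-19,-0.3,0],"delta_rot":[0,0,0],"jaw":0.5}
    - {"translation":[-21,-0.3,0.5],"delta_rot":[0,0,0],"jaw":0.5}
    - {"translation":[-21.7,-0.3,0.5],"delta_rot":[0,0,0],"jaw":0.5}

```text
time: 22.35
tool_pos: [0.5376, -0.1838, 0.2388]
tool_rot: [-0.0, 0.777, 0.63, -0.0]
contact_force: [-1.0, 0.2, -1.0]
gripper_width: 0.226
grasp_force: 58.8
```

>>> send_rows:
  steps:
    - {"translation":[0,0,1],"delta_rot":[0,0,0],"jaw":0.5}
    - {"translation":[0,0,2],"delta_rot":[0,0,0],"jaw":0.5}
    - {"translation":[0,0,3.5],"delta_rot":[0,0,0],"jaw":0.5}
    - {"translation":[0,0,5],"delta_rot":[0,0,0],"jaw":0.5}
    - {"translation":[0,0,6],"delta_rot":[0,0,0],"jaw":0.5}
    - {"translation":[0,0,6.5],"delta_rot":[0,0,0],"jaw":0.5}
    - {"translation":[0,0,6.5],"delta_rot":[0,0,0],"jaw":0.5}
    - {"translation":[0,0,6.5],"delta_rot":[0,0,0],"jaw":0.5}

```text
time: 23.15
tool_pos: [0.5385, -0.1822, 0.1743]
tool_rot: [0.0, 0.776, 0.631, 0.0]
contact_force: [0.2, -0.4, -1.2]
gripper_width: 0.222
grasp_force: 58.8
```

```bash
python3 -c "
from h import *
where(); go((.5369,-.2121,.176),78.2); go((.532,-.2825,.176),78.2)"
```

```text
t 23.15 tcp [ 0.5385 -0.1822  0.1743] yawx 78.2 tilt [ 0.0006 -0.0003] F [ 0.23 -0.41 -1.16] w 0.222 g 58.8
transl cm [-2.96  0.45 -0.17] rot [0.0007 0.0002 0.    ]
transl cm [-9.95  1.41 -0.17] rot [0.0007 0.0002 0.    ]
```

>>> send_rows:
  steps:
    - {"translation":[-0.7,0.1,-0.17],"delta_rot":[0,0,0],"jaw":0.5}
    - {"translation":[-2,0.28,-0.17],"delta_rot":[0,0,0],"jaw":0.5}
    - {"translation":[-3.3,0.47,-0.17],"delta_rot":[0,0,0],"jaw":0.5}
    - {"translation":[-4.5,0.64,-0.17],"delta_rot":[0,0,0],"jaw":0.5}
    - {"translation":[-5.5,0.78,-0.17],"delta_rot":[0,0,0],"jaw":0.5}
    - {"translation":[-6.5,0.92,-0.17],"delta_rot":[0,0,0],"jaw":0.5}
    - {"translation":[-7.5,1.06,-0.17],"delta_rot":[0,0,0],"jaw":0.5}
    - {"translation":[-8.5,1.2,-0.17],"delta_rot":[0,0,0],"jaw":0.5}

```text
time: 23.95
tool_pos: [0.5325, -0.2686, 0.1755]
tool_rot: [-0.0, 0.776, 0.631, 0.0]
contact_force: [-0.1, 0.1, -1.6]
gripper_width: 0.227
grasp_force: 58.8
```

>>> send_rows:
  steps:
    - {"translation":[-0.7,0.1,0],"delta_rot":[0,0,0],"jaw":0.5}
    - {"translation":[-1.2,0.18,0],"delta_rot":[0,0,0],"jaw":0.5}
    - {"translation":[-1.45,0.21,0],"delta_rot":[0,0,0],"jaw":0.5}
    - {"translation":[-1.45,0.21,0],"delta_rot":[0,0,0],"jaw":0.5}
    - {"translation":[-1.45,0.21,0.3],"delta_rot":[0,0,0],"jaw":0.5}
    - {"translation":[-1.45,0.21,0.7],"delta_rot":[0,0,0],"jaw":0.5}
    - {"translation":[-1.45,0.21,1.0],"delta_rot":[0,0,0],"jaw":0.5}
    - {"translation":[-1.45,0.21,1.2],"delta_rot":[0,0,0],"jaw":0.5}

```text
time: 24.75
tool_pos: [0.5315, -0.282, 0.1629]
tool_rot: [-0.0, 0.776, 0.631, -0.0]
contact_force: [-0.3, -0.3, -2.2]
gripper_width: 0.225
grasp_force: 58.8
```

```bash
python3 -c "
from h import *
where(); go((.532,-.2825,.162),78.2)"
```

```text
t 24.75 tcp [ 0.5315 -0.282   0.1629] yawx 78.21 tilt [-0.0007  0.0005] F [-0.32 -0.33 -2.17] w 0.225 g 58.8
transl cm [-0.04  0.06  0.09] rot [-0.0008 -0.0003  0.0003]
```

>>> send_rows:
  steps:
    - {"translation":[0,0,0],"delta_rot":[0,0,0],"jaw":0.5}
    - {"translation":[0,0,0.03],"delta_rot":[0,0,0],"jaw":0.5}
    - {"translation":[0,0,0.06],"delta_rot":[0,0,0],"jaw":0.5}
    - {"translation":[0,0,0.09],"delta_rot":[0,0,0],"jaw":0.5}
    - {"translation":[0,0,0.12],"delta_rot":[0,0,0],"jaw":0.5}
    - {"translation":[0,0,0.15],"delta_rot":[0,0,0],"jaw":0.5}
    - {"translation":[0,0,0.15],"delta_rot":[0,0,0],"jaw":0.5}
    - {"translation":[0,0,0.15],"delta_rot":[0,0,0],"jaw":0.5}

```text
time: 25.55
tool_pos: [0.5317, -0.2824, 0.1622]
tool_rot: [0.0, 0.776, 0.631, 0.0]
contact_force: [-0.5, -0.2, -1.2]
gripper_width: 0.228
grasp_force: 59.0
```

```bash
python3 -c "
from h import *
where()"
```

```text
t 25.55 tcp [ 0.5317 -0.2824  0.1622] yawx 78.2 tilt [ 0.0001 -0.0001] F [-0.47 -0.2  -1.21] w 0.228 g 59.0
```

>>> send_rows:
  steps:
    - {"translation":[0,0,0.04],"delta_rot":[0,0,0],"jaw":0.5}
    - {"translation":[0,0,0.04],"delta_rot":[0,0,0],"jaw":0.5}
    - {"translation":[0,0,0.04],"delta_rot":[0,0,0],"jaw":2.2}
    - {"translation":[0,0,0.04],"delta_rot":[0,0,0],"jaw":2.6}
    - {"translation":[0,0,0.04],"delta_rot":[0,0,0],"jaw":3.2}
    - {"translation":[0,0,0.04],"delta_rot":[0,0,0],"jaw":3.8}
    - {"translation":[0,0,0.04],"delta_rot":[0,0,0],"jaw":4.5}
    - {"translation":[0,0,0.04],"delta_rot":[0,0,0],"jaw":4.5}

```text
time: 26.35
tool_pos: [0.5317, -0.2824, 0.1617]
tool_rot: [0.0, 0.776, 0.631, 0.0]
contact_force: [0.2, 0.6, 0.1]
gripper_width: 0.526
grasp_force: 0.0
```

>>> send_rows:
  steps:
    - {"translation":[0,0,-0.2],"delta_rot":[0,0,0],"jaw":4.5}
    - {"translation":[0,0,-1],"delta_rot":[0,0,0],"jaw":4.5}
    - {"translation":[0,0,-2.5],"delta_rot":[0,0,0],"jaw":4.5}
    - {"translation":[0,0,-4.5],"delta_rot":[0,0,0],"jaw":4.5}
    - {"translation":[0,0,-7],"delta_rot":[0,0,0],"jaw":4.5}
    - {"translation":[0,0,-10],"delta_rot":[0,0,0],"jaw":4.5}
    - {"translation":[0,0,-12],"delta_rot":[0,0,0],"jaw":4.5}
    - {"translation":[0,0,-12],"delta_rot":[0,0,0],"jaw":4.5}

```text
time: 27.15
tool_pos: [0.5334, -0.2835, 0.2879]
tool_rot: [0.005, 0.776, 0.631, 0.001]
contact_force: [0.1, -0.6, -0.0]
gripper_width: 0.53
grasp_force: 0.0
```

Run:
```python
from h import *
where(); w=grab('wrist','w9'); g=grab('side','d9')
W=np.zeros((400,800,3),np.uint8)
u,v=map(int,proj(w,(.532,-.282,.15))); W[:,:400]=cv2.resize(w['pixels'][max(v-60,0):v+60,u-60:u+60],(400,400)); 
W[:,400:]=cv2.resize(g['pixels'][230:340,305:415],(400,400)); cv2.imwrite('pics/end.png',W)
hsv=cv2.cvtColor(w['pixels'],40); m=cv2.inRange(hsv,(45,80,60),(85,255,255)); k,l,s,c=cv2.connectedComponentsWithStats(m)
for i in range(1,k):
    if s[i,4]>30: print(c[i],onz(w,*c[i],.193))
```

```text
t 27.15 tcp [ 0.5334 -0.2835  0.2879] yawx 78.2 tilt [ 0.0078 -0.0055] F [ 0.13 -0.63 -0.04] w 0.53 g 0.0
[397.93793103 157.93793103] [ 0.61741272 -0.25752602  0.193     ]
[272.89005236 220.87958115] [ 0.53239898 -0.28186291  0.193     ]
```

View pics/end.png

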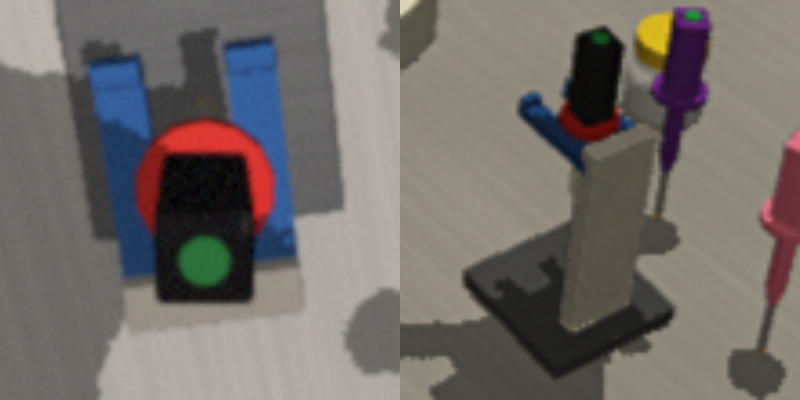

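The view shows the probe hanging upright again, with its red collar flat on both arms at crop (205,180). The top mark is back within 0.5 mm of where it started, and the gripper is clear. I'll hand it in.

```bash
python3 -c "
from plant import *
print(job_done())"
```

```text
the job is handed in; nothing more can be done
None
```

I traced the lid seal from the green dot round the bevelled corner to the orange dot at about 2 cm/s. Measured forces stayed under about 2 N. The probe is back upright in its fork with the gripper clear, and the job was handed in at about 27 s.

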